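# Rock a crimp die out of its sprung bench holder

## Robot

A 6-joint arm with a two-finger parallel gripper is mounted at the origin on a cart in front of the work surface, level with it; the furniture and walls round the work are solid. World frame = base frame: x ahead of the robot, y to its left, z up, the work surface at z = 0. Lengths are in m, angles in rad, forces in N, time in s.
With the tool pointing down it reaches from about 0.35 to 0.975 m from the base axis. Payload 4.9 kg.
Tool frame: the origin (TCP) lies on the centre line of the jaws, within the pads' length; the fingertips stand 8 mm ahead of it and the grasp point (between the pads) lies 11 mm behind it; z points along the fingers, y is the direction in which the jaws open and shut (so a half turn about z gives the same grasp; the last joint's range is limited). The gripper opens to 85 mm and grips with 20 to 120 N. Pads are 22 mm wide; open, the fingers measure 114 mm over their backs; the gripper's body (76 mm by 85 mm) begins 54 mm behind the grasp point. The pads swing forward as they close: fully open they stand 13 mm farther back than shut.
Start: joints at [1.016, 0.053, 1.613, -0, 1.476, -0.119], TCP at [0.264, 0.567, 0.239] pointing down, gripper open.
Joint ranges: [-3.01, 3.01], [-1.01, 2.22], [0.06, 2.58], [-1.02, 4.17], [0.09, 2.62], [-3.14, 3.14]. Speed limits (rad/s): [2.57, 2.57, 3.14, 3.14, 3.14, 3.14].

## Interface

Orientations are given as a rotation vector (axis times angle).
In Python, from station import get_obs, get_image, calibration, finish_job gives the robot as it stands. The module is installed in compiled form; this text tells all that it offers.
- The arm moves only by the shell command python3 -m jog 'ROWS' [FORCE]. ROWS is JSON, a list of rows, each a list of 7 numbers: the shift along the tool's x, y, z in cm, then the turn, a rotation vector about the tool's x, y, z in rad, then the closure in counts, from 0 (fully open) to 255 (shut). In form: [[dx, dy, dz, ax, ay, az, jaw], ...]. A call has 1 to 8 rows; each row is the pose to reach, as a shift and turn from the pose measured when the call began, along the tool's axes at that moment; what a row does not reach only later rows make up. A row lasts 1/12 s, in which the tool goes at most 41.7 mm and 7.16 degrees, less where a joint would pass 70% of its speed; a pose out of reach is approached as far as the arm can. A call with a gripper value outside its range is refused whole. The fingers move at their own pace and stop on an object; FORCE is the grip in N (left out, the last holds). Time passes only in rows, so rows that repeat a pose let the fingers close. It gives the time, the measured TCP pose, the force and the opening at its end, in the units of the state.
- get_obs(): the state, without advancing time (a new reading comes with each control period).
- get_image(name): name is "side" or "top"; returns the picture (480x640x3 uint8, red, green, blue); there is no depth.
- calibration(name): a dict with "vfov" (degrees; the focal length in pixels is half the picture's height over the tangent of half this angle, whatever the lens; pixels are square), "cx", "cy" (the principal point, pixels), "R" (3x3) and "t" (3): a world point X has camera coordinates R X + t. Camera axes: x right, y down, z forward; pixel columns grow to the right and rows downward; lengths in m; the calibration is good to about 2 mm. A picture is of the moment at which its call begins. calibration takes no time and is no camera call.
- finish_job(): hands the job in, once; it reports no verdict.
The state is a dict: "t": time; "q": joint angles; "dq": joint speeds; "effort": joint torques, N m; "tool_pos": TCP position; "tool_rot": TCP orientation; "contact_force": force on the tool from outside, world axes, zero at the start; "wrist_torque": the same for the moment, N m; "opening": finger opening in m.
Only numpy, scipy, OpenCV 4.12 (cv2) and the standard library are available. Lean on these libraries where they do the work, as an engineer would, in place of code of your own. Each camera call takes 0.05 s, during which the arm holds its last target. There are 200 camera calls.

## Task

This crimp die has to come out of the bench die holder for a change: pull the red-knobbed lock pin straight up out of its sprung catch and drop it into the steel parts bowl, then grip the die by its head and rock it from side to side, across its narrow width, working it up until the tight clamp shoes let go. The heavy holder must stay standing where it is, not lifted, tipped or dragged along with the die, and the other dies, the bottle and the blue cup are to be left alone. Finish while still holding the die, level and still, a few centimetres above its pocket and clear of the holder: do not put it down or let go.

Things in the scene. Friction and masses are not known exactly. Their poses are not given: they have to be found in the camera images.
- holder: Bench die holder, standing loose on the table, 2.9 kg: bright steel base plate 130 (x) x 128 (y) x 20 mm, dark steel rails on it. Origin: centre of the plate's underside, under the centre of the die; z up. Its y axis runs along the die's long way, its x axis across the die's narrow width. A boss at the +y end carries the lock pin, 39 mm from the die's centre line.
- pocket (a point): Centre of the floor of the holder's pocket, 20 mm above the table, on which the die's foot stands. Side rails, end stop (-y end) and boss (+y end) rise 14 mm above this floor; there is 1.2 mm between foot and rails on each side in x, 1.5 mm at each end in y. The gripper's fingers must stay above the rails.
- shoes (a point): Midway between the two bronze clamp shoes, 10 mm above the pocket floor. Springs press each with about 44 N on the foot's long sides: pulled straight up the die drags the holder with it. Lean the die about the holder's y axis, to +x and -x in turn, 0.1 to 0.15 rad (at most 0.2): each lean lifts the foot 2 to 3 mm and the holder stays down. 11 mm up, the foot is past the shoes and comes freely.
- die_grip (a point): The crimp die in the holder, 0.25 to 0.42 kg, 69 mm high, axes as the holder's. The point is the centre of its head, 47 mm above the foot's underside. Head: steel block 28 (x) x 20 (y) x 12 mm, grip it across the 28 mm. Below: body 24 (x) x 40 (y) mm, then the dark foot 32 (x) x 56 (y) x 14 mm. Above: a collar of 25 mm and a shank of 14 mm diameter, up to 22 mm above the point.
- pin_knob (a point): Lock pin, 70 g, 68 mm long, upright in the boss. The point is the middle of its red round knob, 18 mm diameter, 26 mm high: grip it here. Below the knob 11 mm of thin neck, then a flange. The pin reaches 55 mm below the point, 27 mm of it in the boss. Two sprung detents hold the bulb at its tip: a straight pull up of 5 to 15 N frees it within 8 mm; 30 mm up it is clear of the boss.
- pin_flange (a point): Centre of the lock pin's steel flange (28 mm diameter, 4 mm thick), on the pin's axis, 26 mm below the knob's middle. The flange overlaps the end of the die's foot by 3 mm and keeps it down.
- dish: Round bright metal parts bowl with a black rubber foot, loose, 0.25 kg: 94 mm across the rim, 35 mm high, inner floor 6 mm up, inside about 88 mm wide at the rim and 70 mm at the floor. Origin: centre of its underside. The pin may lie or lean in it in any way, its knob on or over the rim.
- cup_blue: Small blue cup of terminals, 73 mm across, 34 mm high; to be left alone. Origin: centre of its underside.
- die_a: Another crimp die standing on the table, 33 x 56 x 62 mm; to be left alone. Origin: centre of its underside.
- die_c: A third crimp die standing on the table, 33 x 56 x 57 mm; to be left alone. Origin: centre of its underside.
- oil_bottle: Cream oil bottle with a red spout, 37 mm wide, 120 mm high, standing; to be left alone. Origin: centre of its underside.
Mind the look-alikes: they are no part of the job. What is shaped like the part that bears pin_knob but green is not meant. Leave any yellow look-alike of the part that bears die_grip alone.

How it is judged:
On the way, in this order (a step that is already met when the one before it is completed fails the run):
1. the lock pin lies in the steel parts bowl, let go, and the die is still down in the holder (horizontal distance between pin_flange and dish below 0.045 m and height (world z) of pin_flange below 0.05 m and contact force between lock_pin and the fingers below 0.1 N and z of die_grip in the frame of holder below 0.0755 m), for 0.2 s.
2. the die is leaned to a side (over 0.05 rad) while its foot is still in the pocket (angle between die_grip's own z axis and vertical above 0.05 rad and z of die_grip in the frame of holder below 0.08 m), for 0.05 s.
At the end, for the whole second after the job is handed in: The die hangs at rest in the fingers, upright within 0.2 rad, clear of the holder, its foot 22 to 93 mm above the pocket floor, within 45 mm of straight above the pocket; the lock pin rests, let go, in the level steel bowl; the holder stands flat on the table (z of die_grip in the frame of holder between 0.089 and 0.16 m and horizontal distance between die_grip and holder below 0.045 m and angle between each of die_grip, dish's own z axis and vertical below 0.2 rad and linear speed of die_b below 0.03 m/s and contact force between die_b and holder below 0.2 N and contact force between die_b and the fingers above 2 N and horizontal distance between pin_flange and dish below 0.045 m and height (world z) of pin_flange below 0.05 m and contact force between lock_pin and the fingers below 0.1 N and contact force between lock_pin and dish above 0.05 N and height (world z) of holder below 0.004 m and angle between holder's own z axis and vertical below 0.04 rad); the arm keeps its last pose, push and grip.
It fails at once if the holder is lifted or tipped (over 6 mm or 0.06 rad) (height (world z) of holder above 0.006 m or angle between holder's own z axis and vertical above 0.06 rad).
It fails at once if the holder is dragged more than 30 mm (distance of holder from where it was at the start of the episode above 0.03 m).
It fails at once if another die, the bottle or the blue cup is moved more than 30 mm (distance of any of die_a, die_c, oil_bottle, cup_blue from where it was at the start of the episode above 0.03 m).
It also fails if it takes over 48 s, if anything falls off the work surface, if the arm or the gripper's body presses on something with over 40 N, if the wrist force passes 120 N, or if a joint passes its speed limit or range.

## Working session

There is one attempt and no reset: what is moved stays moved. The work goes in short steps, Python scripts to look and compute and a shell command to move; the robot and the scene stay as the last step left them, time stands still between calls to the robot, and variables do not carry over. Pictures are saved under pics/ and viewed, about 8 in all and at most 12, crops included, and the job is handed in when it is done.

```bash
mkdir -p pics; cat > h.py <<'E'
import numpy as np, cv2
from station import *
from scipy.spatial.transform import Rotation as Ro
def cam(n):
    c=calibration(n); f=240/np.tan(np.radians(c['vfov'])/2)
    return f,c['cx'],c['cy'],np.array(c['R']),np.array(c['t'])
def ray(n,u,v):
    f,cx,cy,R,t=cam(n); d=R.T@np.array([(u-cx)/f,(v-cy)/f,1]); return -R.T@t,d/np.linalg.norm(d)
def atz(n,u,v,z):
    o,d=ray(n,u,v); return o+d*(z-o[2])/d[2]
def tri(a,b):  # (name,u,v) x2
    A=[];B=[]
    for q in (a,b):
        o,d=ray(*q); P=np.eye(3)-np.outer(d,d); A.append(P);B.append(P@o)
    x=np.linalg.lstsq(np.vstack(A),np.hstack(B),rcond=None)[0]
    return x
def proj(n,X):
    f,cx,cy,R,t=cam(n); p=R@np.array(X)+t; return f*p[0]/p[2]+cx,f*p[1]/p[2]+cy
def save(n,name,crop=None,s=1):
    im=get_image(n)[:,:,::-1]; cv2.imwrite(f'pics/{n}_{name}_raw.png',im)
    if crop: x0,y0,x1,y1=crop; im=im[y0:y1,x0:x1]
    cv2.imwrite(f'pics/{name}_{n}.png',cv2.resize(im,None,fx=s,fy=s,interpolation=cv2.INTER_CUBIC))
def tool(X):  # world target for TCP -> tool-axis shift cm
    o=get_obs(); return Ro.from_rotvec(o['tool_rot']).inv().apply(np.array(X)-o['tool_pos'])*100
E
python3 - <<'E'
from h import *
save('top','a');save('side','a')
for n in('top','side'):
    c=cam(n); print(n,c[:3],-c[3].T@c[4],c[3].round(3).tolist())
o=get_obs();print(o)
E
```

```text
top (np.float64(563.5031988868764), 321.28336992173035, 247.17809168101093) [0.44923109 0.32907478 1.42936527] [[0.017, -1.0, 0.004], [-0.998, -0.017, -0.056], [0.056, -0.003, -0.998]]
side (np.float64(468.50375286577497), 322.6981583860386, 232.57555153890362) [ 0.02375171 -0.44564995  0.4808055 ] [[0.829, -0.559, 0.01], [-0.209, -0.326, -0.922], [0.518, 0.762, -0.388]]
{'t': 0.1, 'q': array([ 1.01599891e+00,  5.33353292e-02,  1.61416506e+00,  4.03071790e-05,
        1.47597700e+00, -1.19007909e-01]), 'dq': array([-0.00048401, -0.00323678, -0.00437905, -0.00090996, -0.00042245,
       -0.00032914]), 'effort': array([ 9.69221401e-05, -3.94906282e+01, -3.71362424e+01, -1.02471045e-04,
        4.03752216e-03, -1.38433086e-05]), 'tool_pos': array([0.26353409, 0.56612207, 0.23815335]), 'tool_rot': array([-6.78995434e-01, -3.06666102e+00,  2.77268446e-03]), 'contact_force': array([ 0.64755693, -0.11504017,  0.23916785]), 'wrist_torque': array([0.04970735, 0.02487245, 0.02722481]), 'opening': 0.08523359263529597}
```

View pics/a_top.png

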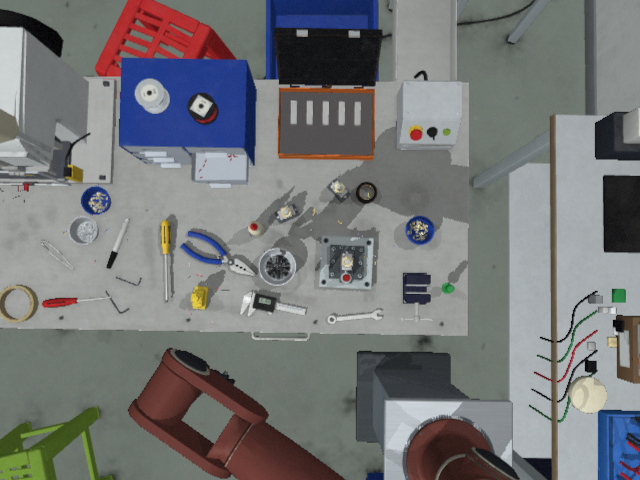

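View pics/a_side.png

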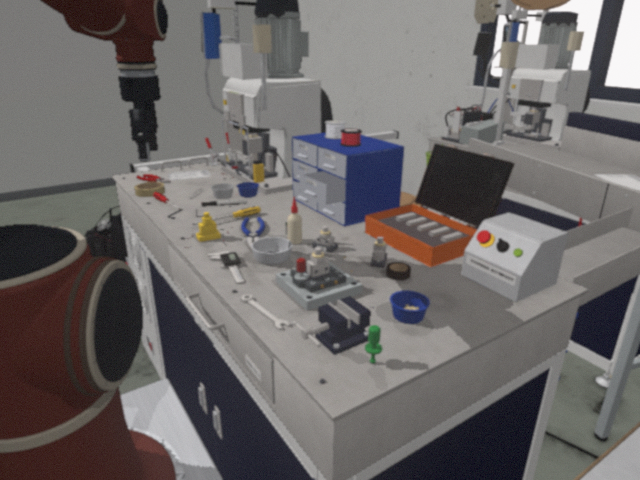

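Top view: holder at (346,262), red pin knob about (347,278), steel bowl (278,265), die head (348,260). Look-alikes are the green pin (448,288), the yellow die (200,297), the dies at (288,212) and (340,188), and the small grey cup (84,229), which is too small to be the bowl. I choose the red knob on the holder and check it in a close crop.

```bash
python3 - <<'E'
import cv2,numpy as np
a=cv2.imread('pics/top_a_raw.png')[225:300,250:385]; b=cv2.imread('pics/side_a_raw.png')[220:310,235:370]
a=cv2.resize(a,(0,0),fx=5.5,fy=5.5,interpolation=2)[:, :742]; b=cv2.resize(b,(0,0),fx=5.5,fy=5.5,interpolation=2)[:,:742]
im=np.vstack([a,b]);print(im.shape); cv2.imwrite('pics/c1.png',cv2.resize(im,None,fx=.65,fy=.65))
cv2.imwrite('pics/c1a.png',a);cv2.imwrite('pics/c1b.png',b)
E
```

```text
(907, 742, 3)
```

View pics/c1a.png

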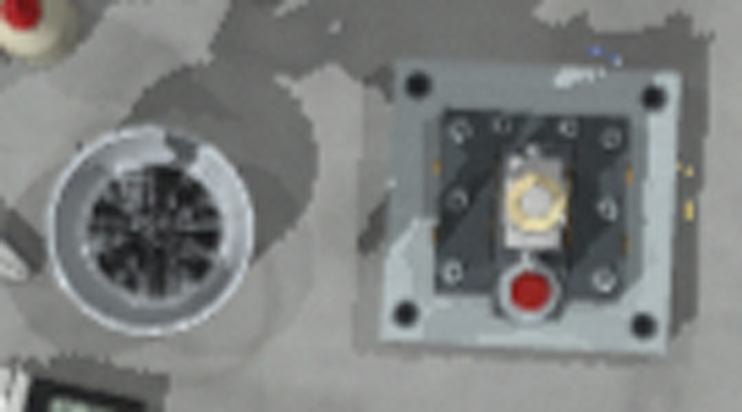

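View pics/c1b.png

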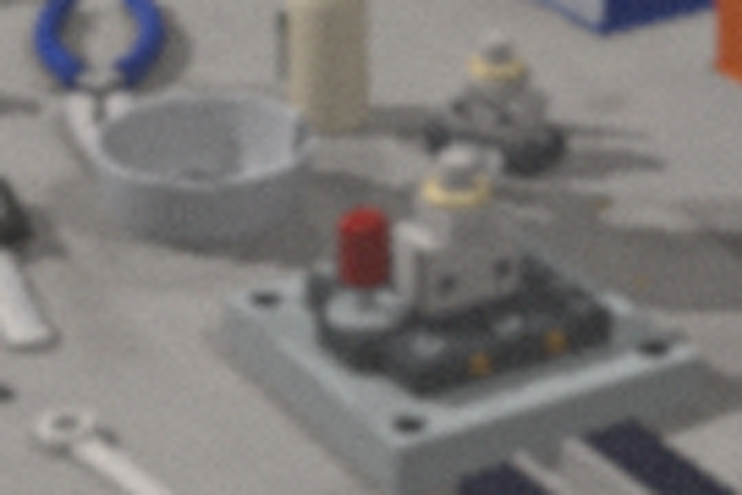

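```bash
cat > m.py <<'E'
from h import *
T=lambda u,v:(250+(u+.5)/5.5-.5,225+(v+.5)/5.5-.5)
S=lambda u,v:(235+(u+.5)/5.5-.5,220+(v+.5)/5.5-.5)
P=[atz('top',*T(*p),.02) for p in [(397,60),(680,70),(666,355),(378,342)]]
c=sum(P)/4; print('plate ctr',c,[np.linalg.norm(P[i]-P[i-1]).round(4) for i in range(4)])
y=(P[2]+P[3]-P[0]-P[1]); y/=np.linalg.norm(y); x=(P[0]+P[3]-P[1]-P[2]);x/=np.linalg.norm(x)
print('y',y,'x',x,'yaw x',np.degrees(np.arctan2(x[1],x[0])),'yaw y-90',np.degrees(np.arctan2(y[1],y[0]))-90)
k=atz('top',*T(530,291),.075);print('knob top',k,'tri',tri(('top',*T(530,291)),('side',*S(365,217))))
print('knob side z.062',atz('side',*S(365,248),.062))
s=atz('top',*T(538,203),.089);print('shank',s,'tri',tri(('top',*T(538,203)),('side',*S(461,155))))
print('pred knob from plate',c+y*.039, 'from shank', s+y*.039)
d=atz('top',*T(152,230),.035);print('dish rim',d, 'diam',np.linalg.norm(atz('top',*T(50,230),.035)-atz('top',*T(254,230),.035)))
dv=atz('side',*S(205,135),.035);print('dish side',dv)
o=get_obs();print(Ro.from_rotvec(o['tool_rot']).as_matrix().round(3))
E
python3 m.py
```

```text
plate ctr [0.49158123 0.26282231 0.02      ] [np.float64(0.1286), np.float64(0.1291), np.float64(0.1298), np.float64(0.1308)]
y [-0.99902926  0.04405151  0.        ] x [0.0236035 0.9997214 0.       ] yaw x 88.64749333740167 yaw y-90 87.47521728008556
knob top [0.45299925 0.26501017 0.075     ] tri [0.45405144 0.26439628 0.07519422]
knob side z.062 [0.45588785 0.26525891 0.062     ]
shank [0.49102888 0.26274674 0.089     ] tri [0.49258103 0.26182166 0.09094851]
pred knob from plate [0.45261909 0.26454032 0.02      ] from shank [0.45206674 0.26446474 0.089     ]
dish rim [0.47768548 0.43346524 0.035     ] diam 0.09169737083523091
dish side [0.48240853 0.43745357 0.035     ]
[[-0.907  0.422 -0.001]
 [ 0.422  0.907 -0.002]
 [ 0.    -0.002 -1.   ]]
```

```bash
python3 - <<'E'
from h import *
print(tool([.4535,.2648,.15]))
print('bottle',atz('top',253,228,.12),atz('side',295,242,0))
o=get_obs();R=Ro.from_rotvec(o['tool_rot'])
y=np.array([.034,.9994,0]);z=np.array([0,0,-1.]);G=Ro.from_matrix(np.c_[np.cross(y,z),y,z]);print((R.inv()*G).as_rotvec())
E
```

```text
[-29.9431116  -19.28040559   8.84344724]
bottle [0.56448227 0.48541189 0.12      ] [0.57365932 0.48689493 0.        ]
[-0.00178851 -0.00063504 -0.40178595]
```

```bash
cat >> h.py <<'E'
def to(X,lean=0,yaw=np.arctan2(.034,.9994)):
    o=get_obs();R=Ro.from_rotvec(o['tool_rot']);y=np.array([np.sin(yaw),np.cos(yaw),0]);z=np.array([0,0,-1.])
    G=Ro.from_matrix(np.c_[np.cross(y,z),y,z])
    print('t',o['t'],'pos',o['tool_pos'].round(4),'F',o['contact_force'].round(1),'T',o['wrist_torque'].round(2),'op',round(o['opening'],4))
    print('shift',tool(X).round(2),'turn',(R.inv()*G).as_rotvec().round(3),'tilt',R.as_matrix()[:,2].round(3))
E
python3 -m jog '[[-30,-19.3,3,0,0,-0.4,0],[-30,-19.3,4,0,0,-0.4,0],[-30,-19.3,5,0,0,-0.4,0],[-30,-19.3,6,0,0,-0.4,0],[-30,-19.3,7,0,0,-0.4,0],[-30,-19.3,8,0,0,-0.4,0],[-30,-19.3,8.8,0,0,-0.4,0],[-30,-19.3,8.8,0,0,-0.4,0]]' 40
python3 -c "
from h import *
to([.4535,.2648,.12])"
```

```text
t: 0.77
tool_pos: [0.434, 0.2952, 0.1645]
tool_rot: [-0.056, -3.141, 0.002]
contact_force: [1.1, -0.8, 0.6]
opening: 0.0853
t 0.7667 pos [0.434  0.2952 0.1645] F [ 1.1 -0.8  0.6] T [ 0.01 -0.03  0.04] op 0.0853
shift [-2.06 -2.96  4.45] turn [-0.001 -0.001 -0.002] tilt [-0.001 -0.001 -1.   ]
```

```bash

python3 -m jog '[[-2.06,-2.96,2,0,0,0,0],[-2.06,-2.96,4.4,0,0,0,0],[-2.06,-2.96,4.4,0,0,0,0],[-2.06,-2.96,7,0,0,0,0],[-2.06,-2.96,9,0,0,0,0],[-2.06,-2.96,10.6,0,0,0,0],[-2.06,-2.96,11.3,0,0,0,0],[-2.06,-2.96,11.3,0,0,0,0]]'
python3 -c "
from h import *
to([.4535,.2648,.051])
save('side','b',(235,190,370,290),5.5)
print(proj('side',[.4535,.2648,.062]))"
```

```text
t: 1.43
tool_pos: [0.4518, 0.265, 0.0501]
tool_rot: [-0.054, -3.137, 0.004]
contact_force: [-0.7, -0.6, 0.7]
opening: 0.0855
t 1.4333 pos [0.4518 0.265  0.0501] F [-0.7 -0.6  0.7] T [0.04 0.04 0.03] op 0.0855
shift [-0.17 -0.01 -0.09] turn [-0.003 -0.004 -0.   ] tilt [-0.004 -0.003 -1.   ]
(np.float64(300.0458946953123), np.float64(265.0650250384563))
```

View pics/b_side.png

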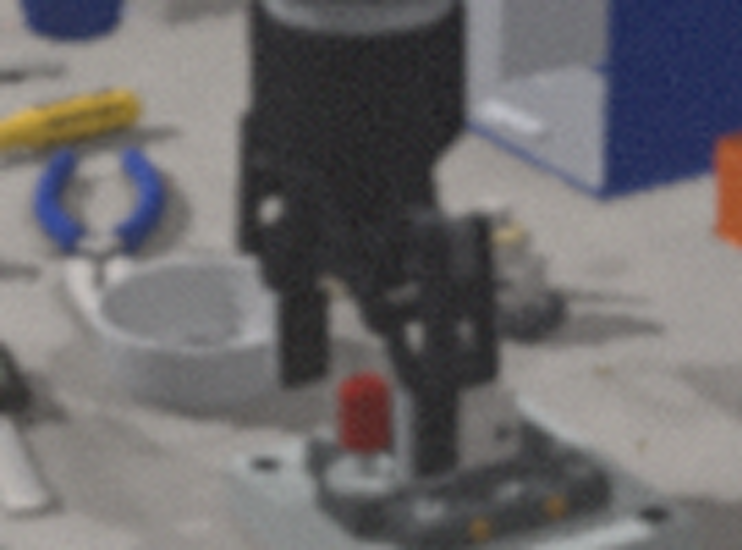

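The jaws straddle the red knob (crop (365,412), full-frame about (301,265), predicted (300,265)), and the fingers are above the rails. I'll make the small x correction and close.

```bash

python3 -m jog '[[-0.1,0,0,0,0,0,100],[-0.1,0,0,0,0,0,170],[-0.1,0,0,0,0,0,255],[-0.1,0,0,0,0,0,255],[-0.1,0,0,0,0,0,255],[-0.1,0,0,0,0,0,255],[-0.1,0,0,0,0,0,255],[-0.1,0,0,0,0,0,255]]' 40
python3 -c "
from h import *
to([.4535,.2648,.12])"
```

```text
t: 2.15
tool_pos: [0.4541, 0.2653, 0.052]
tool_rot: [-0.054, -3.14, 0.002]
contact_force: [-1.5, -0.5, 3.6]
opening: 0.0165
t 2.15 pos [0.4541 0.2653 0.052 ] F [-1.5 -0.5  3.6] T [-0.03  0.13 -0.05] op 0.0165
shift [ 0.07 -0.07 -6.8 ] turn [-0.002 -0.001 -0.001] tilt [-0.001 -0.002 -1.   ]
```

```bash

python3 -m jog '[[0,0,-0.3,0,0,0,255],[0,0,-0.6,0,0,0,255],[0,0,-0.9,0,0,0,255],[0,0,-1.3,0,0,0,255],[0,0,-1.8,0,0,0,255],[0,0,-2.5,0,0,0,255],[0,0,-3.5,0,0,0,255],[0,0,-4.5,0,0,0,255]]' 60
python3 -c "
from h import *
to([.466,.435,.105])"
```

```text
t: 2.82
tool_pos: [0.4546, 0.2655, 0.0986]
tool_rot: [-0.054, -3.141, 0.002]
contact_force: [0.6, -0.1, -0.5]
opening: 0.0164
t 2.8167 pos [0.4546 0.2655 0.0986] F [ 0.6 -0.1 -0.5] T [-0.01 -0.03  0.01] op 0.0164
shift [-0.55 16.98 -0.66] turn [-0.001 -0.    -0.001] tilt [-0.    -0.001 -1.   ]
```

```bash

python3 -m jog '[[0,3,-2,0,0,0,255],[-0.3,7,-2,0,0,0,255],[-0.7,11,-2,0,0,0,255],[-1,14,-2,0,0,0,255],[-1.1,16,-2,0,0,0,255],[-1.2,17,-2,0,0,0,255],[-1.2,17,-2,0,0,0,255],[-1.2,17,-1,0,0,0,255]]'
python3 -c "
from h import *
to([.472,.435,.056])
save('side','c',(235,170,370,270),5.5)"
```

```text
t: 3.48
tool_pos: [0.4739, 0.4357, 0.1111]
tool_rot: [0.054, 3.137, 0.002]
contact_force: [-0.1, 0.2, -0.0]
opening: 0.0162
t 3.4833 pos [0.4739 0.4357 0.1111] F [-0.1  0.2 -0. ] T [ 0.01  0.06 -0.05] op 0.0162
shift [ 0.21 -0.09  5.51] turn [ 0.001  0.004 -0.   ] tilt [ 0.004  0.001 -1.   ]
```

View pics/c_side.png

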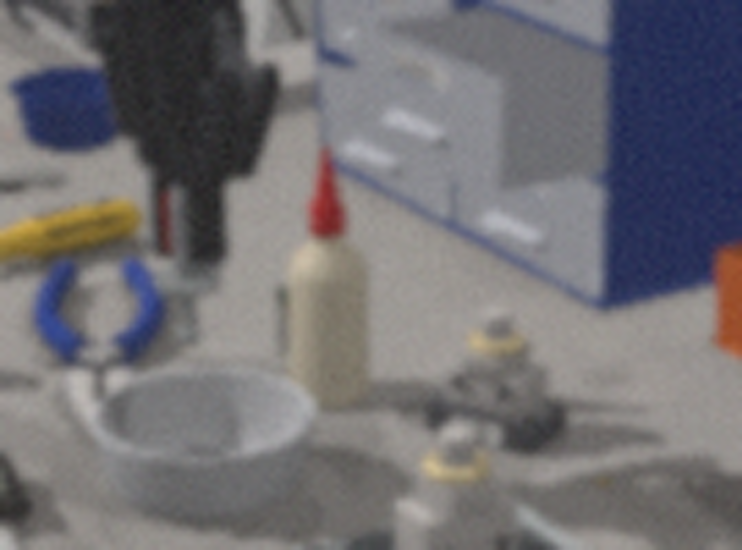

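The pin hangs in the jaws (red at (163,220), flange (190,275)) above the bowl (205,430), and its boss is empty. Lowering and releasing.

```bash

python3 -m jog '[[0.2,-0.1,1,0,0,0,255],[0.2,-0.1,2.5,0,0,0,255],[0.2,-0.1,4,0,0,0,255],[0.2,-0.1,5,0,0,0,255],[0.2,-0.1,5.3,0,0,0,255],[0.2,-0.1,5.3,0,0,0,255],[0.2,-0.1,5.3,0,0,0,120],[0.2,-0.1,5.3,0,0,0,60]]'
python3 -m jog '[[0,0,0,0,0,0,0],[0,0,0,0,0,0,0],[0,0,-2,0,0,0,0],[0,0,-5,0,0,0,0],[0,0,-8,0,0,0,0],[0,0,-8,0,0,0,0],[0,0,-8,0,0,0,0],[0,0,-8,0,0,0,0]]'
python3 -c "
from h import *
to([.492,.2625,.145])
print(tool([.492,.2625,.056]))
save('side','d',(235,190,370,290),5.5)"
```

```text
t: 4.2
tool_pos: [0.4709, 0.4333, 0.055]
tool_rot: [0.055, 3.14, -0.002]
contact_force: [0.1, 1.4, 0.5]
opening: 0.0395
t: 4.87
tool_pos: [0.4708, 0.4335, 0.1354]
tool_rot: [0.055, 3.14, -0.001]
contact_force: [-0.5, -0.1, -0.3]
opening: 0.0853
t 4.8667 pos [0.4708 0.4335 0.1354] F [-0.5 -0.1 -0.3] T [-0.03  0.02 -0.01] op 0.0853
shift [ -2.71 -17.02  -0.94] turn [-0.001  0.001 -0.001] tilt [ 0.001 -0.001 -1.   ]
[ -2.70030727 -17.00942623   7.95715642]
```

View pics/d_side.png

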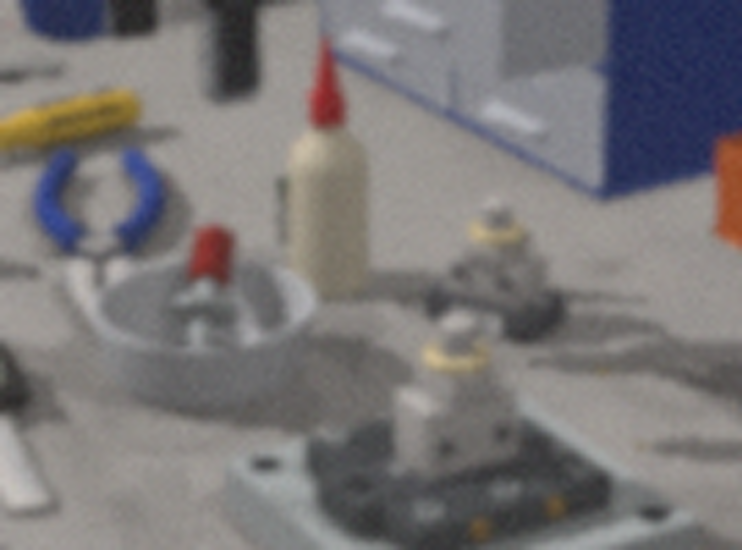

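```bash

python3 -m jog '[[-0.5,-3,-1,0,0,0,0],[-1.2,-7,-1,0,0,0,0],[-2,-11,-1,0,0,0,0],[-2.5,-14.5,-1,0,0,0,0],[-2.7,-17,-1,0,0,0,0],[-2.7,-17,-1,0,0,0,0],[-2.7,-17,-1,0,0,0,0],[-2.7,-17,-1,0,0,0,0]]'
python3 -c "
from h import *
to([.492,.2625,.056])
save('top','e',(250,225,385,300),5.5)
print(proj('top',[.47,.436,.03]))"
```

```text
t: 5.58
tool_pos: [0.4908, 0.2624, 0.1434]
tool_rot: [-0.055, -3.139, 0.004]
contact_force: [-0.4, 0.4, -0.3]
opening: 0.0856
t 5.5833 pos [0.4908 0.2624 0.1434] F [-0.4  0.4 -0.3] T [ 0.06 -0.02 -0.02] op 0.0856
shift [-0.14  0.03  8.74] turn [-0.002 -0.002 -0.001] tilt [-0.002 -0.002 -1.   ]
(np.float64(276.29087675020065), np.float64(269.534149688353))
```

View pics/e_top.png

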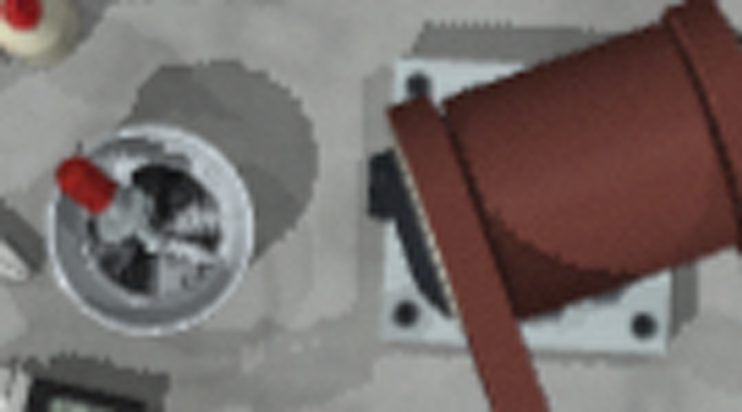

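Pin leans in the bowl: knob (87,185), flange (122,212), bowl centre (152,230), so it is about 16 mm off centre. Bowl and plate have not moved. Next, grip the die head.

```bash

python3 -m jog '[[-0.1,0,2,0,0,0,0],[-0.1,0,4.5,0,0,0,0],[-0.1,0,6.5,0,0,0,0],[-0.1,0,8,0,0,0,0],[-0.1,0,8.6,0,0,0,0],[-0.1,0,8.6,0,0,0,0],[-0.1,0,8.6,0,0,0,80],[-0.1,0,8.6,0,0,0,130]]'
python3 -m jog '[[0,0,0,0,0,0,160],[0,0,0,0,0,0,180],[0,0,0,0,0,0,255],[0,0,0,0,0,0,255],[0,0,0,0,0,0,255],[0,0,0,0,0,0,255]]' 100
python3 -c "
from h import *
T=lambda u,v:(250+(u+.5)/5.5-.5,225+(v+.5)/5.5-.5)
print('flange',tri(('top',*T(122,212)),('side',235+200/5.5,190+297/5.5)))
to([.492,.2625,.056])
save('side','f',(235,190,370,290),5.5)"
```

```text
t: 6.3
tool_pos: [0.4926, 0.2634, 0.059]
tool_rot: [0.053, 3.141, -0.002]
contact_force: [0.1, -0.5, 0.0]
opening: 0.0637
t: 6.8
tool_pos: [0.4934, 0.2639, 0.0607]
tool_rot: [0.053, 3.139, -0.0]
contact_force: [-1.6, -0.3, 6.6]
opening: 0.0265
flange [0.48592151 0.44734483 0.03074465]
t 6.8 pos [0.4934 0.2639 0.0607] F [-1.6 -0.3  6.6] T [ 0.01  0.28 -0.04] op 0.0265
shift [ 0.14 -0.15  0.47] turn [-0.     0.002  0.   ] tilt [ 0.002 -0.    -1.   ]
```

View pics/f_side.png

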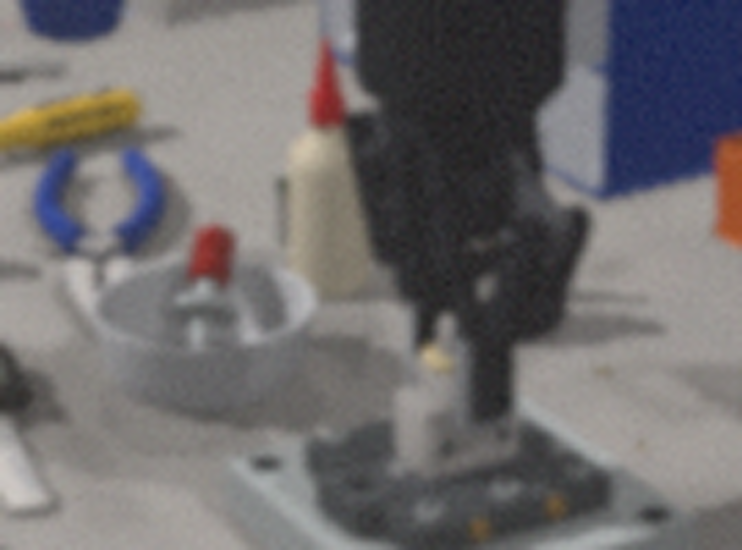

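The jaws hold the head (opening 26.5 mm), the die is seated, and the pin flange measures z≈31 mm in the bowl. First lean, to +x.

```bash

python3 -m jog '[[0,0.12,-0.06,0.035,0,0,255],[0,0.23,-0.12,0.07,0,0,255],[0,0.35,-0.19,0.1,0,0,255],[0,0.45,-0.25,0.13,0,0,255],[0,0.45,-0.25,0.13,0,0,255]]' 120
python3 -c "
from h import *
to([.4934,.2639,.0657])"
```

```text
t: 7.27
tool_pos: [0.4935, 0.2682, 0.0623]
tool_rot: [-0.052, -3.134, 0.207]
contact_force: [1.7, -3.8, -3.3]
opening: 0.0255
t 7.2667 pos [0.4935 0.2682 0.0623] F [ 1.7 -3.8 -3.3] T [ 0.16 -0.4  -0.03] op 0.0255
shift [-0.01 -0.47 -0.28] turn [-0.132  0.002  0.001] tilt [-0.002 -0.132 -0.991]
```

```bash

cat >> h.py <<'E'
def lean(th,lift,z0=.0607,c=(.4934,.2639),zp=.027):
    "shift/turn from now to lean th with foot-centre lift"
    L=z0-zp; o=get_obs();R=Ro.from_rotvec(o['tool_rot']);yw=np.array([.034,.9994,0])
    X=np.array([*c,zp+lift+L*np.cos(th)])+yw*L*np.sin(th)
    y,z=yw,np.array([0,0,-1.]);G=Ro.from_matrix(np.c_[np.cross(y,z),y,z])*Ro.from_rotvec([th,0,0])
    t=R.as_matrix()[1,2]; now=np.arcsin(-t)
    print('t',o['t'],'pos',o['tool_pos'].round(4),'lean',now.round(3),'lift mm',((o['tool_pos'][2]-zp-L*np.cos(now))*1e3).round(1),'F',o['contact_force'].round(1),'T',o['wrist_torque'].round(2),'op',round(o['opening'],4))
    print('shift',(R.inv().apply(X-o['tool_pos'])*100).round(2),'turn',(R.inv()*G).as_rotvec().round(3))
E
python3 -c "
from h import *
lean(-.13,.005)"
```

```text
t 7.2667 pos [0.4935 0.2682 0.0623] lean 0.132 lift mm 1.9 F [ 1.7 -3.8 -3.3] T [ 0.16 -0.4  -0.03] op 0.0255
shift [-0.01 -0.9  -0.19] turn [-0.262  0.002  0.001]
```

```bash

python3 -m jog '[[0,-0.18,-0.04,-0.052,0,0,255],[0,-0.36,-0.08,-0.105,0,0,255],[0,-0.54,-0.12,-0.157,0,0,255],[0,-0.72,-0.16,-0.21,0,0,255],[0,-0.9,-0.2,-0.262,0,0,255],[0,-0.9,-0.2,-0.262,0,0,255],[0,-0.9,-0.2,-0.262,0,0,255]]'
python3 -c "
from h import *
lean(.13,.0075)"
```

```text
t: 7.85
tool_pos: [0.4931, 0.2589, 0.0649]
tool_rot: [0.054, 3.13, 0.203]
contact_force: [2.7, 1.6, -6.6]
opening: 0.0254
t 7.85 pos [0.4931 0.2589 0.0649] lean -0.129 lift mm 4.5 F [ 2.7  1.6 -6.6] T [-0.02 -0.54 -0.05] op 0.0254
shift [-0.01  0.97 -0.18] turn [ 0.26   0.002 -0.001]
```

```bash

python3 -m jog '[[0,0.19,-0.04,0.052,0,0,255],[0,0.38,-0.08,0.105,0,0,255],[0,0.57,-0.12,0.157,0,0,255],[0,0.76,-0.16,0.21,0,0,255],[0,0.95,-0.2,0.262,0,0,255],[0,0.95,-0.2,0.262,0,0,255],[0,0.95,-0.2,0.262,0,0,255]]'
python3 -c "
from h import *
lean(-.13,.010)
save('side','g',(235,190,370,290),5.5)"
```

```text
t: 8.43
tool_pos: [0.4938, 0.2688, 0.0693]
tool_rot: [0.052, 3.134, -0.209]
contact_force: [-2.3, -1.6, 6.6]
opening: 0.0254
t 8.4333 pos [0.4938 0.2688 0.0693] lean 0.133 lift mm 8.9 F [-2.3 -1.6  6.6] T [-0.71  0.42 -0.03] op 0.0254
shift [ 0.02 -0.93  0.01] turn [-0.263  0.003  0.001]
```

View pics/g_side.png

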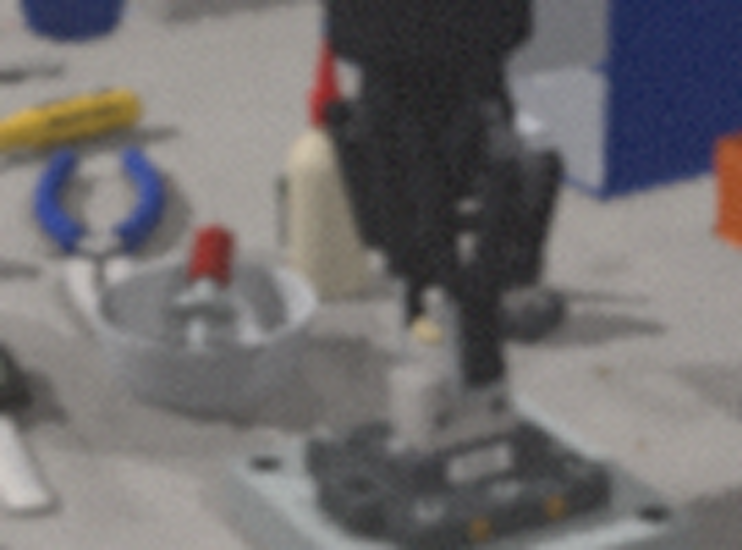

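The die leans with the jaws (collar now at (427,330)) and its foot is rising. The holder plate (corner (240,460)) has not moved. Continuing.

```bash

python3 -m jog '[[0,-0.18,-0.03,-0.052,0,0,255],[0,-0.36,-0.06,-0.105,0,0,255],[0,-0.54,-0.1,-0.157,0,0,255],[0,-0.72,-0.13,-0.21,0,0,255],[0,-0.9,-0.16,-0.262,0,0,255],[0,-0.9,-0.16,-0.262,0,0,255],[0,-0.9,-0.16,-0.262,0,0,255]]'
python3 -c "
from h import *
lean(.13,.014)"
```

```text
t: 9.07
tool_pos: [0.4935, 0.2597, 0.0722]
tool_rot: [0.055, 3.129, 0.205]
contact_force: [1.0, 0.3, -1.4]
opening: 0.0255
t 9.0667 pos [0.4935 0.2597 0.0722] lean -0.13 lift mm 11.8 F [ 1.   0.3 -1.4] T [-0.05 -0.08 -0.  ] op 0.0255
shift [ 0.03  0.88 -0.11] turn [ 0.261  0.003 -0.001]
```

```bash

python3 -m jog '[[0,0.18,-0.05,0.052,0,0,255],[0,0.36,-0.1,0.105,0,0,255],[0,0.54,-0.14,0.157,0,0,255],[0,0.71,-0.18,0.21,0,0,255],[0,0.88,-0.22,0.262,0,0,255],[0,0.88,-0.22,0.262,0,0,255],[0,0.88,-0.22,0.262,0,0,255]]'
python3 -c "
from h import *
lean(0,.022);lean(0,.055)"
```

```text
t: 9.65
tool_pos: [0.4935, 0.2691, 0.0752]
tool_rot: [0.053, 3.134, -0.206]
contact_force: [-0.7, -0.3, -2.7]
opening: 0.0251
t 9.65 pos [0.4935 0.2691 0.0752] lean 0.131 lift mm 14.8 F [-0.7 -0.3 -2.7] T [0.07 0.03 0.02] op 0.0251
shift [-0.01 -0.61 -0.68] turn [-0.131  0.003  0.   ]
t 9.65 pos [0.4935 0.2691 0.0752] lean 0.131 lift mm 14.8 F [-0.7 -0.3 -2.7] T [0.07 0.03 0.02] op 0.0251
shift [-0.02 -1.04 -3.95] turn [-0.131  0.003  0.   ]
```

Force is now about the die's weight (2.7 N), so the foot is past the shoes. Levelling and lifting.

```bash

python3 -m jog '[[0,-0.2,-0.25,-0.04,0,0,255],[0,-0.4,-0.5,-0.09,0,0,255],[0,-0.6,-0.7,-0.131,0,0,255],[0,-0.7,-1.3,-0.131,0,0,255],[0,-0.8,-2,-0.131,0,0,255],[0,-0.9,-2.8,-0.131,0,0,255],[0,-1,-3.6,-0.131,0,0,255],[0,-1.04,-4,-0.131,0,0,255]]'
python3 -m jog '[[0,0,0,0,0,0,255],[0,0,0,0,0,0,255],[0,0,0,0,0,0,255],[0,0,0,0,0,0,255]]'
python3 -c "
from h import *
lean(0,.055);print(get_obs()['dq'].round(4))
save('side','i',(235,170,370,290),5)"
```

```text
t: 10.32
tool_pos: [0.4941, 0.2646, 0.1183]
tool_rot: [0.052, 3.136, 0.001]
contact_force: [-0.7, 0.4, -2.2]
opening: 0.0251
t: 10.65
tool_pos: [0.4937, 0.2646, 0.1177]
tool_rot: [0.051, 3.137, 0.0]
contact_force: [-0.3, -0.5, -2.6]
opening: 0.0252
t 10.65 pos [0.4937 0.2646 0.1177] lean -0.0 lift mm 57.0 F [-0.3 -0.5 -2.6] T [-0.02 -0.03  0.04] op 0.0252
shift [ 0.03 -0.08  0.2 ] turn [0.    0.004 0.001]
[-0.0017  0.0037  0.0045  0.0009 -0.0004 -0.0002]
```

View pics/i_side.png

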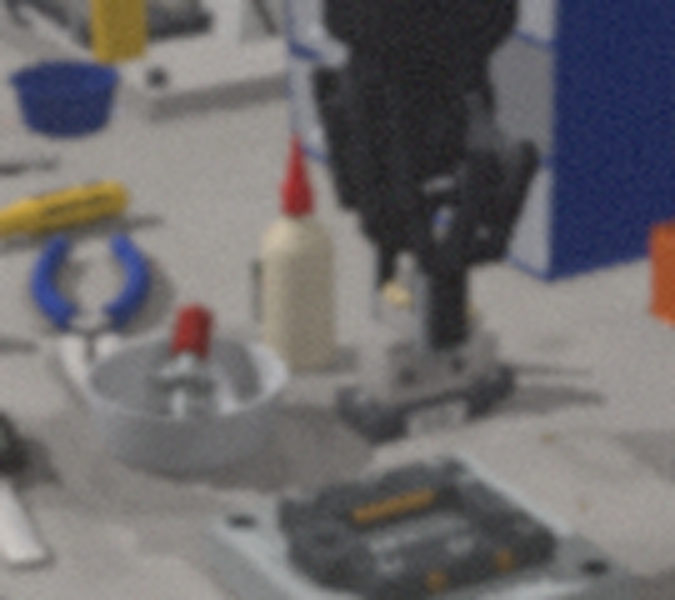

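```bash
python3 -c "
from h import *
for z in (.06,.07,.08): print(z,proj('side',[.466,.248,z]),'seen',(235+375/5,170+440/5))
print(proj('side',[.4941-.039+0,.265,.034]))
print(get_obs()['opening']);print(finish_job())"
```

```text
0.06 (np.float64(309.94691893114634), np.float64(267.6585405195373)) seen (310.0, 258.0)
0.07 (np.float64(309.94313425253506), np.float64(263.0984023013359)) seen (310.0, 258.0)
0.08 (np.float64(309.9393174551865), np.float64(258.499564395054)) seen (310.0, 258.0)
(np.float64(300.8009531205187), np.float64(277.34052424896055))
0.025043840392770876
the job is handed in; nothing more can be done
None
```

I pulled the lock pin and dropped it in the steel bowl. I then rocked the die free with five leans of about ±0.13 rad, lifted it level and handed the job in at about 10.7 s. `finish_job` gave no verdict.

- **Die:** It hangs level and still in the jaws (lean 0.0 rad, opening 25 mm). The load is steady at about 2.6 N, which fits the die's weight. The foot is about 57–60 mm above the pocket floor: the arm pose gave 57 mm and the side picture about 60 mm, both within the limits. It is about 2 mm to the side of straight above the pocket.
- **Pin:** It leans in the bowl with its knob over the rim. The flange is at a height of about 31 mm. Its distance from the bowl's centre is 16 mm from the top picture and about 14 mm from both cameras together, well inside 45 mm.
- **Holder and other items:** In the last side picture the holder stands flat. During the rocking its plate did not visibly shift. The bottle was untouched. My last view did not cover the blue cup or the other dies, but the arm never went near the cup.
- **Not as planned:** When the jaws closed on the die the tool rose, so the grip sat about 5 mm above the middle of the head. I saw no sign of slip.

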